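Lock the steel tool case with hasp and pin

ROBOT

A 6-joint arm with a two-finger parallel gripper is mounted at the origin on the work surface. World frame = base frame: x ahead of the robot, y to its left, z up, the work surface at z = 0. Lengths are in m, angles in rad, forces in N, time in s.
With the tool pointing down it reaches from about 0.25 to 0.775 m from the base axis. Payload 8.9 kg.
Tool frame: the origin (TCP) lies midway between the tips of the shut fingers; the grasp point (between the pads) lies 19 mm behind it (r.tcp_to_grasp is the distance from the TCP to the grasp point, in m); z points along the fingers, y is the line along which they close (so a half turn about z gives the same grasp; the last joint's range is limited). The gripper opens to 85 mm and grips with 20 to 120 N. Pads are 22 mm wide; open, the fingers measure 114 mm over their backs; the gripper's body (76 mm by 85 mm) begins 54 mm behind the grasp point. The pads swing forward as they close: fully open they stand 13 mm farther back than shut.
Start: joints at [-1.288, 0.291, -0.153, 1.127, 0, 1.431], TCP at [0.215, -0.479, 0.231] pointing down, gripper open.
Joint ranges: [-2.52, 2.52], [-0.91, 1.74], [-1.3, 1.37], [-1.96, 2.02], [-1.52, 1.47], [-3.14, 3.14]. Speed limits (rad/s): [2.22, 2.22, 2.79, 3.14, 3.14, 3.14].

INTERFACE

Orientations are given as a rotation vector (axis times angle).
In Python, from cell import r, grab_frame, order gives the robot as it stands. The module is installed in compiled form; this text tells all that it offers.
- The arm moves only by the tool servo_tool, never from a script. Its argument "series" is a list of rows, each a list of 4 numbers: the shift along the tool's x, y, z in m, then the turn about the tool's z in degrees. In form: [[x, y, z, spin], ...]. A call has 1 to 10 rows; each row shifts and turns the commanded pose from where the row before left it, along the tool's axes as they then stand; what a row does not reach is not made up. A row lasts 1/8 s, in which the tool goes at most 62.5 mm and 10.7 degrees, less where a joint would pass 70% of its speed; a pose out of reach is approached as far as the arm can. A call with a gripper value outside its range is refused whole. "claw" is the closure, from 0 (fully open) to 1 (shut), set as the call begins (left out, the last holds). The fingers move at their own pace and stop on an object; "grip_force" is the grip in N (left out, the last holds). Time passes only in rows, so rows that do not move let the fingers close. It gives the time, the measured TCP pose, the force, the opening and the grip force at its end, in the units of the state.
- r.sense(): the state, without advancing time (a new reading comes with each control period).
- grab_frame(name): name is "side" or "top" or "wrist"; returns a dict with "frame" (480x640x3 uint8, red, green, blue), "fx", "fy", "cx", "cy" (pixels), "R" (3x3) and "t" (3): a world point X has camera coordinates R X + t. Camera axes: x right, y down, z forward; pixel columns grow to the right and rows downward; lengths in m; the calibration is good to about 2 mm. The wrist camera is an equidistant fisheye: a pixel r from the principal point sees the ray r / f radians off the axis. A picture is of the moment at which its call begins. There is no depth.
- order.finish_job(): hands the job in; it is judged then, once.
The state is a dict: "time_s": time; "joint_positions": joint angles; "joint_velocities": joint speeds; "tau": joint torques, N m; "ee_pos": TCP position; "tcp_rot": TCP orientation; "contact_force": force on the tool from outside, world axes, zero at the start; "wrist_torque": the same for the moment, N m; "gripper_width": opening from 0.0 (shut) to 1.0 (fully open); "finger_force": force on a finger pad.
Only numpy, scipy, OpenCV 4.12 (cv2) and the standard library are available. Lean on these libraries where they do the work, as an engineer would, in place of code of your own. Each camera call takes 0.05 s, during which the arm holds its last target. There are 200 camera calls.

TASK

Lock the grey tool case on the garage bench: swing its steel hasp over the staple until it lies flat on the case, then push the headed locking pin through the staple's loop, fully home so that its head sits against the staple. Leave the other loose things on the bench and on the case where they are, and let go of everything.

Things in the scene. Friction and masses are not known exactly. Their poses are not given: they have to be found in the camera images.
- chest: Closed, fixed grey steel tool case, flat-topped: 260 mm (x) x 320 mm (y) x 110 mm high. Origin: centre of its underside; -x is its front, z up. A hasp and a steel staple are on its top. It does not move during a run.
- eye (a point): Centre of the staple's loop, axes as the case's. The staple is a steel block 26.5 mm (x) x 24 mm (y) x 38 mm high standing on the case's top, 25 mm to -x of the case's centre. Through it along y runs a level square tunnel 14.5 x 14.5 mm, 24 mm long, open at both ends, axis 25 mm above the case's top.
- hasp_hinge (a point): Middle of the hasp's hinge line, which runs along the case's y, 55 mm from the eye towards the case's +x and 3 mm above the case's top.
- hasp (a joint): Angle of the hasp, rad: 0 flat on the case, pointing to the case's -x, its slot round the staple; pi/2 upright; more leans back to +x (stop at 2.6). Stiff (0.2 N m): stays where it is left. A flat steel strap, 112 mm from hinge to end, 62 mm wide, 4 mm thick; slot 45 x 34 mm, 36 to 81 mm from the hinge, then a solid tab 31 mm long.
- hasp_tip (a point): Middle of the hasp's free end, half-way through its thickness.
- pin_center (a point): Mid-length of the shank of the loose steel locking pin, on its axis. Shank 12 mm in diameter, 90 mm long, tapering over the last 9 mm to 6 mm at the point; flat round head 22 mm across, 6 mm thick; 0.07 to 0.14 kg. y points along the pin to the head (the pin may roll about it). It starts level, 55 mm above the bench, in the notches of the stand.
- pin_head (a point): On the pin's axis at the underside of its head (where the shank meets the head), 45 mm from pin_center.
- pin_tip (a point): The pin's point, 45 mm from pin_center the other way.
- stand: Fixed wooden stand, left or right of the case: base 60 x 104 x 10 mm with two notched cheeks, each 34 mm wide, 5 mm thick, 56 mm high. The pin lies in it along its y, head to +y: one cheek is 4 mm from pin_head, the other 30 mm from pin_center towards the point; between them the shank is free for 66 mm. Origin: centre of underside.
- tape: Roll of tape, 64 mm across, 24 mm high, lying loose on the case's top near its back right corner; to be left alone. Origin: centre of underside.
- jar: Glass jar with a steel lid, 60 mm across, 75 mm high, on the other side of the case from the stand; to be left alone. Origin: centre of underside.
- block: Wood offcut 70 x 160 x 38 mm at the left of the bench; to be left alone. Origin: centre of underside.
- screwdriver: Screwdriver lying on the bench to the left of the case; to be left alone.
- wrench: Steel spanner lying at the right of the bench; to be left alone.
There are look-alikes about, which are no part of the job. Of the things like the part that bears pin_center, leave any that is pink or red; of the rest the smaller one is meant.

How it is judged:
On the way, in this order (a step that is already met when the one before it is completed fails the run):
1. the hasp lies flat over the staple (within 0.06 rad) (value of joint hasp below 0.06 rad), for 0.2 s.
2. with the hasp down, the pin has entered the loop and passed through it (value of joint hasp below 0.06 rad and distance between pin_head and eye below 0.065 m and angle between the y axis of pin_center and the y axis of eye, either way round below 0.3 rad and x of pin_head in the frame of eye between -0.02 and 0.02 m and z of pin_head in the frame of eye between -0.02 and 0.02 m), for 0.2 s.
At the end, for the whole second after the job is handed in: The hasp lies flat over the staple (within 0.06 rad) and the pin, from either side, is through the loop along its tunnel with the underside of its head within about 4 mm of the staple's face (pin_head within 16.5 mm of the eye), at rest (value of joint hasp below 0.06 rad and distance between pin_head and eye below 0.0165 m and angle between the y axis of pin_center and the y axis of eye, either way round below 0.2 rad and x of pin_head in the frame of eye between -0.005 and 0.005 m and linear speed of pin below 0.02 m/s); the robot touches nothing.
It fails at once if another loose thing was moved by more than 30 mm (distance of any of tape, jar, block, screwdriver, wrench from where it was at the start of the episode above 0.03 m).
It also fails if it takes over 72 s, if anything falls off the work surface, if the arm or the gripper's body presses on something with over 40 N, if the wrist force passes 120 N, or if a joint passes its speed limit or range.

## Working session

There is one attempt and no reset: what is moved stays moved. The work goes in short steps, Python scripts to look and compute and a tool call to move; the robot and the scene stay as the last step left them, time stands still between calls to the robot, and variables do not carry over. Pictures are saved under pics/ and viewed, at most 10 in all, crops included, and the job is handed in when it is done.

Besides the shell and the picture viewer there is one more tool, called after "Emit:" as name(argument=value, ...), one argument or row to a line, values as JSON. servo_tool: Moves the arm, as the interface text tells. Its arguments: {"type":"object","properties":{"series":{"type":"array","items":{"type":"array","items":{"type":"number"}}},"claw":{"type":"number"},"grip_force":{"type":"number"}},"required":["series"]}

```bash
mkdir -p pics
python3 - <<'E'
from cell import r, grab_frame
import cv2, pickle, numpy as np
d={}
for n in ("side","top","wrist"):
    d[n]=grab_frame(n); cv2.imwrite(f"pics/{n}0.png",d[n]["frame"][:,:,::-1])
    print(n,d[n]["fx"],d[n]["cx"],d[n]["cy"],np.round(d[n]["R"],3).tolist(),np.round(d[n]["t"],3))
pickle.dump(d,open("f0.pkl","wb"))
print(r.sense())
E
```

```text
side 589.0623174776762 331.07617075642156 239.84799156546742 [[0.998, -0.064, -0.011], [-0.041, -0.484, -0.874], [0.051, 0.872, -0.486]] [-0.518  0.106  1.408]
top 578.4816911796247 327.2158061415151 240.61209537541825 [[0.061, -0.998, -0.001], [-0.978, -0.059, -0.201], [0.2, 0.013, -0.98]] [-0.044  0.524  1.484]
wrist 371.64829954431775 316.73342029551 244.40921512635296 [[0.409, -0.913, -0.002], [-0.878, -0.394, 0.274], [-0.25, -0.11, -0.962]] [-0.523 -0.036  0.378]
{'time_s': 0.15, 'joint_positions': array([-1.28832849e+00,  2.91146601e-01, -1.53906752e-01,  1.12668895e+00,
        1.77879292e-05,  1.43149396e+00]), 'joint_velocities': array([-0.00078131, -0.00108509,  0.0019596 ,  0.00109283, -0.00100476,
        0.00032037]), 'tau': array([ 1.08076270e-03, -5.37368095e+01,  3.31521177e+01,  1.13912884e-02,
       -1.74050410e-04,  1.21640272e-05]), 'ee_pos': array([ 0.21484467, -0.47869399,  0.23088369]), 'tcp_rot': array([-3.07106999e+00, -6.57417587e-01,  7.83830450e-05]), 'contact_force': array([-0.51964341, -0.1902217 ,  0.86170502]), 'wrist_torque': array([ 0.02033208, -0.02648769,  0.06100929]), 'finger_force': 0.0, 'gripper_width': 0.998900871480186}
```

View pics/top0.png

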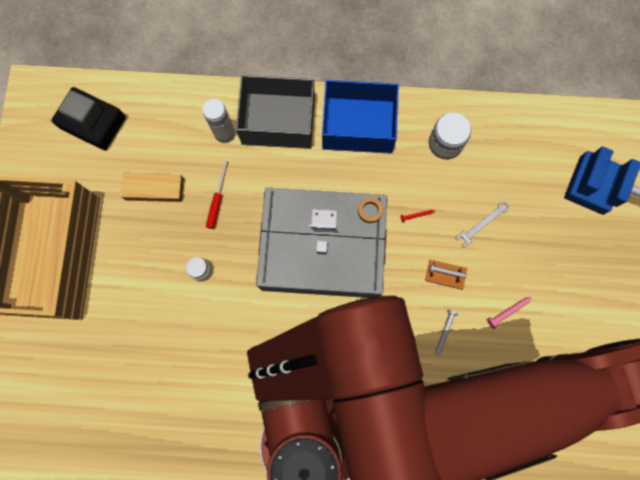

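View pics/side0.png

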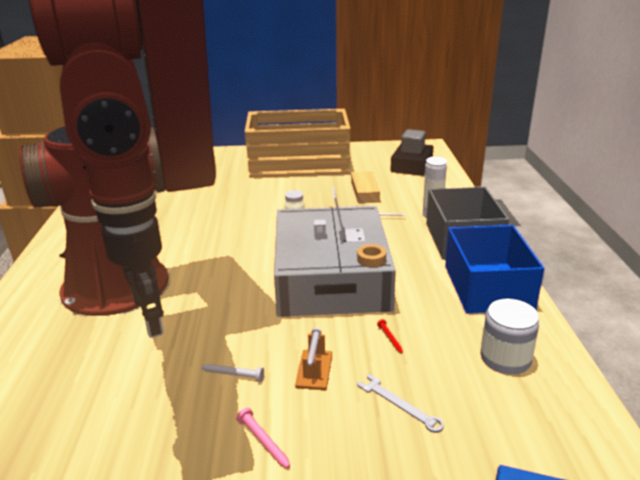

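Run:
```python
import cv2,numpy as np
t=cv2.imread("pics/top0.png");s=cv2.imread("pics/side0.png")
a=cv2.resize(t[170:370,250:490],(800,667),interpolation=cv2.INTER_CUBIC)[:600]
a=cv2.resize(t[180:360,250:490],(400,300),interpolation=cv2.INTER_CUBIC)
b=cv2.resize(s[190:310,260:420],(400,300),interpolation=cv2.INTER_CUBIC)
c=cv2.resize(t[180:270,290:410],(400,300),interpolation=cv2.INTER_CUBIC)
d=cv2.resize(s[300:400,200:333],(400,300),interpolation=cv2.INTER_CUBIC)
cv2.imwrite("pics/crop1.png",np.vstack([np.hstack([c,b]),np.hstack([a,d])]))
```

```text
(no output)
```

View pics/crop1.png

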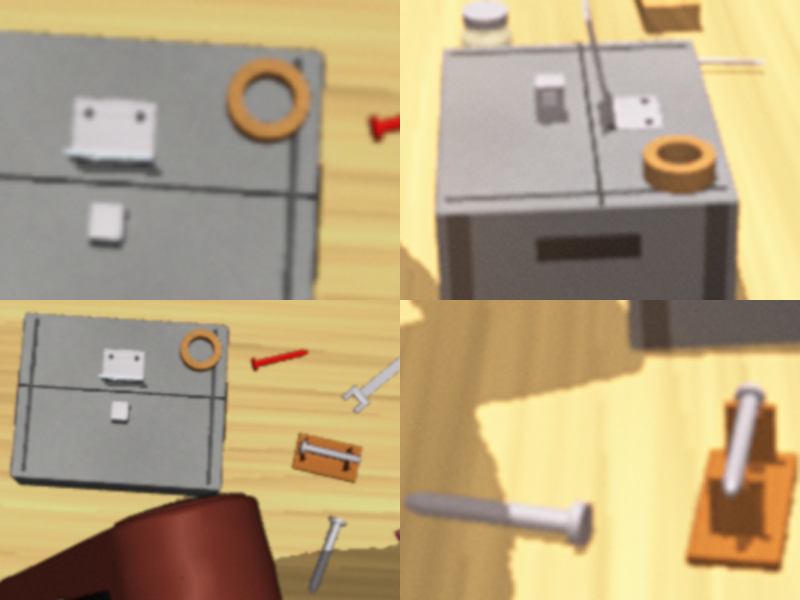

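View pics/wrist0.png

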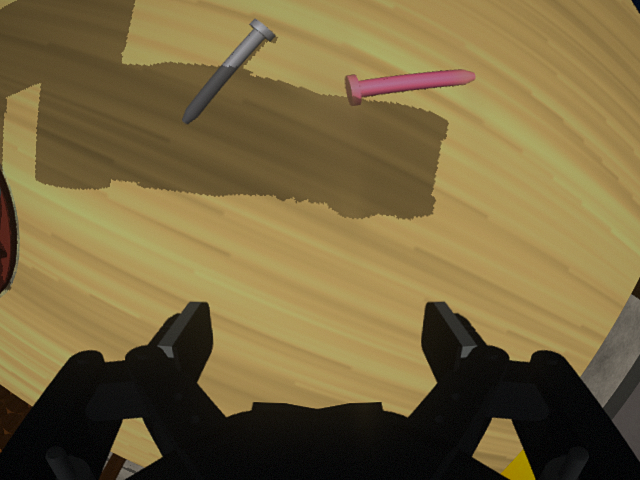

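```bash
cat > h.py <<'E'
import numpy as np,cv2,pickle
from scipy.spatial.transform import Rotation as Ro
def ray(f,p,fish=False):
    x=(p[0]-f["cx"])/f["fx"]; y=(p[1]-f["cy"])/f["fy"]
    if fish:
        t=np.hypot(x,y); k=np.sin(t)/t if t>1e-9 else 1; d=np.array([x*k,y*k,np.cos(t)])
    else: d=np.array([x,y,1.])
    R=np.array(f["R"]); return -R.T@np.array(f["t"]), R.T@d
def onz(f,p,z,fish=False):
    c,d=ray(f,p,fish); return c+d*(z-c[2])/d[2]
def proj(f,X):
    c=np.array(f["R"])@X+np.array(f["t"]); return np.array([f["fx"]*c[0]/c[2]+f["cx"],f["fy"]*c[1]/c[2]+f["cy"]])
def totool(s,target,yaw=None):
    "world target -> shift along tool axes, and tool-y heading (deg)"
    R=Ro.from_rotvec(s["tcp_rot"]).as_matrix()
    return np.round(R.T@(np.array(target)-s["ee_pos"]),4), np.degrees(np.arctan2(R[1,1],R[0,1]))
E
python3 - <<'E'
from h import *
d=pickle.load(open("f0.pkl","rb")); T,S=d["top"],d["side"]
print("cam",ray(T,(0,0))[0],ray(S,(0,0))[0])
g=T["frame"].astype(int); 
hsv=cv2.cvtColor(T["frame"],cv2.COLOR_RGB2HSV)
m=((hsv[...,1]<40)&(hsv[...,2]>70)).astype(np.uint8); w=np.zeros_like(m); w[180:300,250:395]=m[180:300,250:395]
c=max(cv2.findContours(w,0,2)[0],key=cv2.contourArea); print("case",cv2.minAreaRect(c))
br=((hsv[...,1]<40)&(hsv[...,2]>175)).astype(np.uint8)
for nm,(r0,r1,c0,c1) in dict(staple=(238,256,312,332),plate=(205,232,305,342)).items():
    ys,xs=np.nonzero(br[r0:r1,c0:c1]); print(nm,xs.min()+c0,xs.max()+c0,ys.min()+r0,ys.max()+r0,xs.mean()+c0,ys.mean()+r0)
for p in [(265,190),(386,194),(383,291),(258,289)]: print("corner",onz(T,p,.11))
print("seam",onz(T,(262,232),.11),onz(T,(386,238),.11))
print("staple",onz(T,(322,246.5),.148))
# pin in stand
w=np.zeros_like(m); w[258:288,425:468]=((hsv[...,1]<70)&(hsv[...,2]>110))[258:288,425:468]
ys,xs=np.nonzero(w); P=np.c_[xs,ys].astype(float); mu=P.mean(0); u=np.linalg.svd(P-mu)[2][0] if len(P)<2000 else 0
q=(P-mu)@u; a,b=mu+u*q.min(),mu+u*q.max(); print("pin px",len(P),a,b,onz(T,a,.055),onz(T,b,.055))
# bench grey pin length
a,b=onz(T,(453,312),.008),onz(T,(438,354),.008); print("grey2",a,b,np.linalg.norm(a-b))
for p in [(335,190),(339,232)]:print("hasp side ray",ray(S,p))
E
```

```text
cam [ 0.21752746 -0.03313112  1.55843002] [ 0.44953497 -1.21001447  0.77113262]
case ((322.1456298828125, 240.80291748046875), (125.64024353027344, 98.88803100585938), 3.674499750137329)
staple 316 326 241 251 321.343137254902 245.578431372549
plate 309 336 209 227 323.6395061728395 218.35555555555555
corner [0.63813268 0.15649571 0.11      ]
corner [ 0.64631461 -0.15827717  0.11      ]
corner [ 0.39323739 -0.16094218  0.11      ]
corner [0.37927222 0.15280139 0.11      ]
seam [0.52608485 0.15497425 0.11      ] [ 0.52957026 -0.16298283  0.11      ]
staple [ 0.49023076 -0.00180053  0.148     ]
pin px 160 [430.22931214 267.04933436] [466.07347708 275.69538404] [ 0.47049116 -0.28705043  0.055     ] [ 0.45325294 -0.38132557  0.055     ]
grey2 [ 0.36076208 -0.35863586  0.008     ] [ 0.24832907 -0.32115351  0.008     ] 0.11851628003438403
hasp side ray (array([ 0.44953497, -1.21001447,  0.77113262]), array([ 0.06116383,  0.91302271, -0.41213331]))
hasp side ray (array([ 0.44953497, -1.21001447,  0.77113262]), array([ 0.06502916,  0.87804624, -0.47451497]))
```

The pin candidates in the top view are:
- steel pin in the stand (447,271), about 96 mm overall
- longer grey pin on the bench (446,333), about 118 mm
- pink pin (510,312)
- red pin (418,215)

By the description it is the smaller grey one, in the stand, and the crop confirms that. The hasp stands almost upright, at about (322,228). The staple is at (321,246).

Emit:
servo_tool(
  series=[
    [0,0,-0.01,-9.5],
    [0,0,-0.01,-9.5],
    [0,0,-0.01,-9.5],
    [0,0,-0.01,-9.5],
    [0,0,-0.01,-9.5],
    [0,0,-0.01,-9.5],
    [0,0,-0.01,-9.5],
  ],
  claw=1,
)

```text
time_s: 1.02
ee_pos: [0.2149, -0.4788, 0.3014]
tcp_rot: [-2.202, -2.24, -0.0]
contact_force: [-1.1, 0.1, 0.4]
gripper_width: 0.0
finger_force: 0.0
```

Emit:
servo_tool(
  series=[
    [0.0473,0.0355,0,0],
    [0.0473,0.0355,0,0],
    [0.0473,0.0355,0,0],
    [0.0473,0.0355,0,0],
    [0.0473,0.0355,0,0],
    [0.0473,0.0355,0,0],
    [0.0473,0.0355,0,0],
    [0.0473,0.0355,0,0],
    [0.0473,0.0355,0,0],
    [0.0473,0.0355,0,0],
  ],
)

```text
time_s: 2.28
ee_pos: [0.5653, -0.0, 0.3011]
tcp_rot: [2.208, 2.235, -0.0]
contact_force: [0.6, -1.8, 1.4]
gripper_width: -0.002
finger_force: 0.0
```

Run:
```python
from cell import r, grab_frame
import cv2, pickle
print(r.sense()["ee_pos"])
d={n:grab_frame(n) for n in("wrist","side")}; pickle.dump(d,open("f1.pkl","wb"))
import numpy as np
cv2.imwrite("pics/b1.png",np.hstack([d["wrist"]["frame"][:,:,::-1][:, :, :][::1,120:520],cv2.resize(d["side"]["frame"][150:330,250:400,::-1],(400,480))]))
```

```text
[ 5.65251297e-01 -3.35989122e-05  3.01148391e-01]
```

View pics/b1.png

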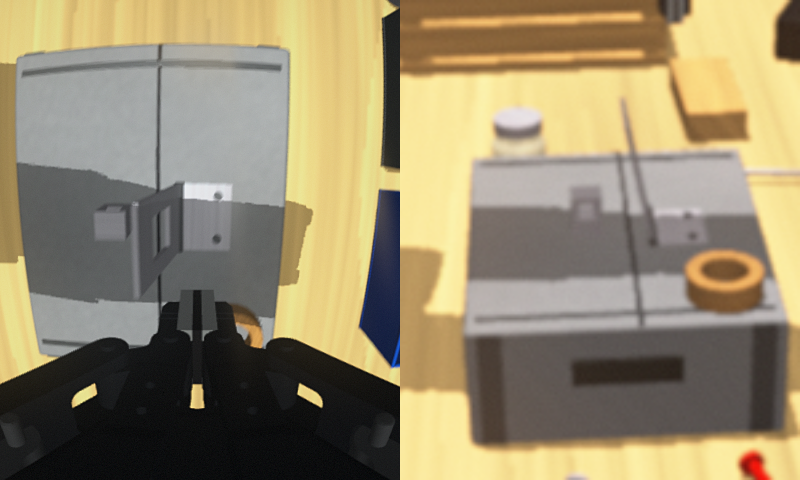

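The wrist view shows the hasp upright and leaning a little to -x, at about (155,240) in the composite. The staple is at (112,222) and the shut fingers are behind the hasp at (198,300). Next I go down behind it and sweep.

Emit:
servo_tool(
  series=[
    [0,0,0.05,0],
    [0,0,0.051,0],
    [0,-0.02,0,0],
    [0,-0.02,0,0],
    [0,-0.02,0.003,0],
    [0,0,0,0],
  ],
)

```text
time_s: 3.12
ee_pos: [0.5033, -0.0028, 0.1973]
tcp_rot: [-2.209, -2.233, 0.001]
contact_force: [1.0, -0.5, 0.5]
gripper_width: 0.001
finger_force: 0.0
```

Emit:
servo_tool(
  series=[
    [0,-0.012,0.01,0],
    [0,-0.011,0.01,0],
    [0,-0.015,0.012,0],
    [0,-0.015,0.015,0],
    [0,0,0.01,0],
    [0,0,0.01,0],
    [0,0,0.008,0],
    [0,0,0,0],
  ],
)

```text
time_s: 4.12
ee_pos: [0.4515, -0.0032, 0.1217]
tcp_rot: [-2.208, -2.234, 0.001]
contact_force: [-0.0, 0.4, -0.4]
gripper_width: -0.004
finger_force: 0.0
```

Emit:
servo_tool(
  series=[
    [0,0,0.003,0],
    [0,0,0.002,0],
    [0,0,0.001,0],
    [0,0,0.001,0],
    [0,0,0,0],
  ],
)

```text
time_s: 4.75
ee_pos: [0.4515, -0.0032, 0.1153]
tcp_rot: [2.208, 2.234, 0.0]
contact_force: [0.8, 1.0, 0.6]
gripper_width: -0.0
finger_force: 0.2
```

Emit:
servo_tool(
  series=[
    [0,0,0.001,0],
    [0,0,0.001,0],
    [0,0,0.001,0],
    [0,0,0,0],
  ],
)

```text
time_s: 5.25
ee_pos: [0.4516, -0.0032, 0.1144]
tcp_rot: [2.207, 2.234, 0.001]
contact_force: [-10.3, 1.3, 33.5]
gripper_width: -0.001
finger_force: 17.0
```

Run:
```python
from cell import r, grab_frame
import cv2, pickle, numpy as np
d={n:grab_frame(n) for n in("wrist","side")}; pickle.dump(d,open("f2.pkl","wb"))
cv2.imwrite("pics/b2.png",np.hstack([d["wrist"]["frame"][:,:,::-1][:,120:520],cv2.resize(d["side"]["frame"][150:330,250:400,::-1],(400,480))]))
```

```text
(no output)
```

View pics/b2.png

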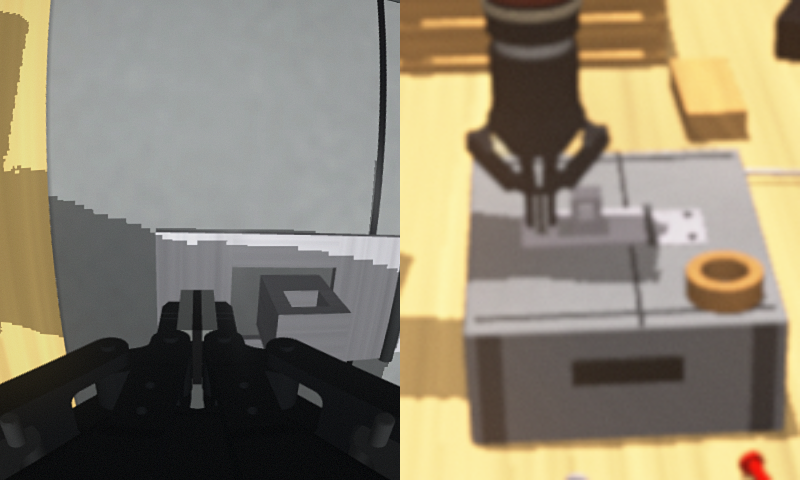

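The hasp lies flat: in the side view its strap is level round the staple, and the wrist view shows the slot around it. Now the pin.

Emit:
servo_tool(
  series=[
    [0,0,-0.06,0],
    [0,0,-0.06,0],
    [-0.062,0.002,0,5.5],
    [-0.062,0.002,0,5.6],
    [-0.06,0.015,0,0],
    [-0.06,0.015,0,0],
    [-0.06,0.013,0.01,0],
    [-0.012,0.003,0.04,0],
    [0,0,0,0],
  ],
  claw=0,
)

```text
time_s: 6.48
ee_pos: [0.4594, -0.3237, 0.1796]
tcp_rot: [-2.411, -2.004, 0.001]
contact_force: [-0.5, 0.4, 0.2]
gripper_width: 1.001
finger_force: 0.0
```

Run:
```python
from h import *
from cell import r, grab_frame
f=grab_frame("wrist"); pickle.dump(f,open("f3.pkl","wb"))
cv2.imwrite("pics/w3.png",f["frame"][:,:,::-1])
s=r.sense(); print(s["ee_pos"],ray(f,(0,0))[0],totool(s,(.465,-.3166,.18)))
```

```text
[ 0.46038813 -0.32341562  0.18152464] [ 0.47166822 -0.25515693  0.32147537] (array([0.0075, 0.0033, 0.0015]), np.float64(-10.46921708766371))
```

View pics/w3.png

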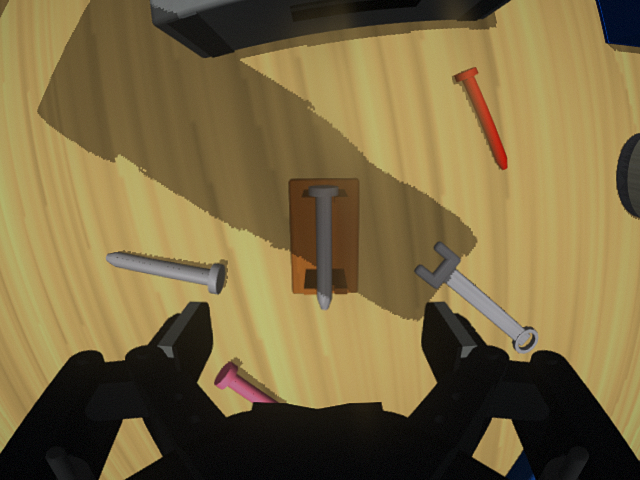

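The wrist view shows the pin in the stand with its head at (322,190) and its tip at (325,308). It is nearly parallel to the tool's x and central between the fingers.

Run:
```python
from h import *
from cell import r
f=pickle.load(open("f3.pkl","rb")); s=r.sense()
h=onz(f,(322.5,198),.055,True); t=onz(f,(325,308),.055,True); m=onz(f,(322,187),.066,True)
print(h,t,np.linalg.norm(h-t),m, np.degrees(np.arctan2(*(h-t)[1::-1])))
g=h+(t-h)*24/90; g[2]=.055-.013; print(g,totool(s,g),totool(s,h),totool(s,t))
```

```text
[ 0.46699806 -0.29484633  0.055     ] [ 0.4533623 -0.3808537  0.055    ] 0.08708158624060512 [ 0.46824225 -0.28557303  0.066     ] 80.99120969520837
[ 0.46336186 -0.31778163  0.042     ] (array([0.0058, 0.0023, 0.1395]), np.float64(-10.46921708766371)) (array([0.029 , 0.0017, 0.1266]), np.float64(-10.46921708766371)) (array([-0.058 ,  0.0039,  0.1264]), np.float64(-10.46921708766371))
```

Emit:
servo_tool(
  series=[
    [0.005,0.002,0.05,-1.4],
    [0,0,0.05,0],
    [0,0,0.028,0],
    [0,0,0.01,0],
    [0,0,0,0],
  ],
)

```text
time_s: 7.15
ee_pos: [0.465, -0.3195, 0.0455]
tcp_rot: [2.388, 2.04, 0.0]
contact_force: [0.4, -0.2, 0.3]
gripper_width: 0.995
finger_force: 0.0
```

Emit:
servo_tool(
  series=[
    [0,0,0,0],
    [0,0,0,0],
    [0,0,0,0],
    [0,0,0,0],
    [0,0,0,0],
    [0,0,0,0],
    [0,0,0,0],
  ],
  claw=1,
  grip_force=50,
)

```text
time_s: 8.02
ee_pos: [0.4644, -0.3199, 0.0446]
tcp_rot: [2.389, 2.039, 0.0]
contact_force: [-0.4, 0.8, 5.9]
gripper_width: 0.118
finger_force: 48.9
```

Emit:
servo_tool(
  series=[
    [0,0,-0.03,0],
    [0,0,-0.06,0],
    [0,0,-0.06,-4.9],
    [0,0,-0.01,-4.9],
    [0.055,0.005,0,0],
    [0.06,0.005,0,0],
    [0.06,0.005,0,0],
    [0.06,0.005,0,0],
    [0.06,0.005,0,0],
    [0.06,0.003,0,0],
  ],
)

```text
time_s: 9.28
ee_pos: [0.4873, 0.0375, 0.2041]
tcp_rot: [-2.207, -2.236, 0.0]
contact_force: [1.3, -0.4, -1.5]
gripper_width: 0.115
finger_force: 50.5
```

Emit:
servo_tool(
  series=[
    [0.05,0,0,0],
    [0,0,0,0],
    [0,0,0,0],
  ],
)

```text
time_s: 9.65
ee_pos: [0.4866, 0.0855, 0.204]
tcp_rot: [-2.206, -2.237, 0.001]
contact_force: [0.6, -0.1, -0.8]
gripper_width: 0.114
finger_force: 50.5
```

Run:
```python
from h import *
from cell import r, grab_frame
d={n:grab_frame(n) for n in("wrist","side","top")}; pickle.dump(d,open("f4.pkl","wb"))
s=r.sense(); print(s["ee_pos"],s["gripper_width"],totool(s,(.490,.09,.2)))
a=cv2.resize(d["wrist"]["frame"][150:480,100:540,::-1],(800,600))[:600]
b=cv2.resize(d["side"]["frame"][150:300,260:400,::-1],(400,428))
cv2.imwrite("pics/b4.png",np.hstack([cv2.resize(a,(400,300)),cv2.resize(b,(400,300))]).repeat(1,0))
c=np.hstack([d["wrist"]["frame"][:,120:520,::-1],cv2.resize(d["side"]["frame"][130:290,260:393,::-1],(400,480))])
cv2.imwrite("pics/b4.png",c)
```

```text
[0.48688297 0.08453002 0.20418683] 0.11429254159090389 (array([0.0054, 0.0032, 0.0042]), np.float64(0.669685344657772))
```

View pics/b4.png

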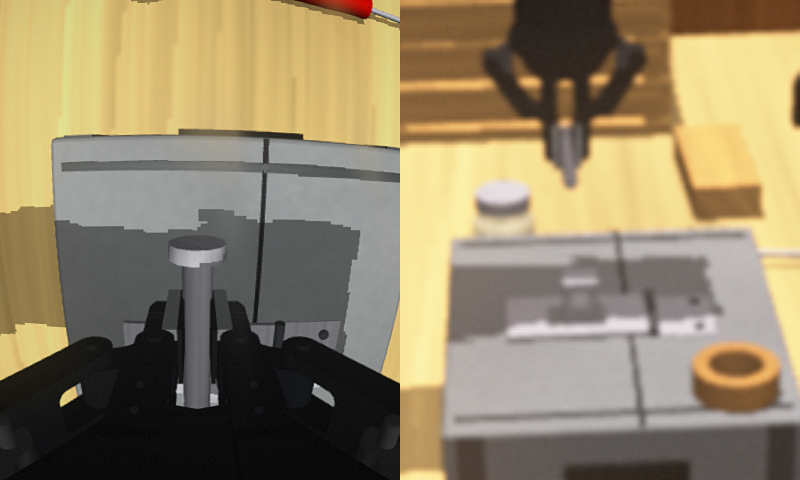

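The wrist view shows the pin held with its head up the image at (197,250). In the side crop the tip is at (570,187), just left of the staple line. I'll check level and lateral position from the side camera.

Run:
```python
from h import *
d=pickle.load(open("f4.pkl","rb")); S=d["side"]; d1=pickle.load(open("f1.pkl","rb")); S1=d1["side"]; T0=pickle.load(open("f0.pkl","rb"))["top"]
e=np.array([.4869,.0845,.2042])
for th in (-6,0,6):
    u=np.array([-.012,np.cos(np.radians(th)),np.sin(np.radians(th))]); c=e+[0,0,.0105]
    print(th,"head",proj(S,c+u*.027),"tip",proj(S,c-u*.066))
g=S["frame"]; hsv=cv2.cvtColor(g,cv2.COLOR_RGB2HSV)
print(hsv[168:200:2,311:323,2])
print("pred staple top corners",[proj(S,np.array([.490+a,-.002+b,.148])).round(1).tolist() for a,b in [(-.013,-.012),(.013,-.012),(.013,.012),(-.013,.012)]])
G=pickle.load(open("f0.pkl","rb"))["side"]["frame"]; print(cv2.cvtColor(G,cv2.COLOR_RGB2GRAY)[216:240:2,308:334])
```

```text
-6 head [313.67837806 176.7193538 ] tip [315.63239607 188.62870357]
0 head [313.64657889 175.61538567] tip [315.71040061 191.46315782]
6 head [313.61944847 174.55693382] tip [315.77483763 194.15307196]
[[ 64  92 118 136 133 122  97  68  57  55  55  52]
 [ 77 126 190 223 223 188 132  79  65  60  55  79]
 [103 125 159 180 171 142 104  93  94  79  64  76]
 [110 104 104 116 121 104  87  91 101  83  64  72]
 [110 105 111 126 131 118  96  94 104  89  66 109]
 [109 104 108 126 134 124 103 100 108  94  73 128]
 [106 102 108 127 136 130 112 106 107  93  74 123]
 [ 98 102 107 124 137 134 116 110 108 106 116 172]
 [140 106 104 118 134 134 127 118 134 187 230 244]
 [219 194 164 137 130 134 141 167 209 238 245 245]
 [246 245 224 165 134 134 142 181 232 245 245 243]
 [246 244 234 187 137 123 135 176 227 242 244 243]
 [245 245 243 233 198 176 185 225 243 246 245 243]
 [244 244 244 244 244 244 245 247 248 247 244 243]
 [246 245 243 244 244 244 245 246 247 246 245 244]
 [245 244 244 243 244 244 244 246 246 246 245 244]]
pred staple top corners [[312.3, 224.1], [323.7, 223.7], [323.1, 218.9], [311.9, 
[... 616 characters left out ...]
16 119 147
  175 188 190 190 190 192 183 151]
 [187 187 188 188 187 169 142 122 127 140 149 149 149 146 134 121 122 148
  176 188 192 191 190 191 186 158]
 [187 187 186 187 185 169 144 123 126 137 145 144 148 144 134 123 125 151
  178 190 191 193 191 193 192 177]
 [186 186 186 187 184 172 148 126 123 127 131 130 132 129 125 120 123 144
  172 187 192 191 192 193 192 183]
 [188 186 186 186 185 173 148 125 116 117 118 116 118 114 115 115 117 125
  147 171 189 191 191 191 194 186]
 [187 187 186 187 183 176 156 125 115 115 117 115 115 117 116 114 111 114
  126 156 183 192 191 192 193 190]
 [183 185 184 183 185 179 163 140 125 117 117 117 122 128 132 131 129 130
  141 161 182 188 190 189 192 193]]
```

Emit:
servo_tool(
  series=[
    [0.01,0.005,0.03,0],
    [0,0,0.03,0],
    [0,0,0.015,0],
    [0,0,0.005,0],
    [0,0,0,0],
    [0,0,0,0],
  ],
)

```text
time_s: 10.55
ee_pos: [0.4924, 0.0956, 0.1252]
tcp_rot: [2.206, 2.235, 0.002]
contact_force: [0.6, -1.1, -2.4]
gripper_width: 0.112
finger_force: 50.5
```

Run:
```python
from h import *
from cell import r, grab_frame
d={n:grab_frame(n) for n in("side","top","wrist")}; pickle.dump(d,open("f5.pkl","wb"))
s=r.sense(); print(s["ee_pos"],s["contact_force"])
S,T=d["side"],d["top"]
# side view: expected pixels of staple faces for x candidates
for x in (.490,.4925,.495): print(x,proj(S,np.array([x,-.013,.135])).round(1),proj(S,np.array([x,-.013,.148])).round(1))
a=cv2.resize(S["frame"][190:250,290:350,::-1],(400,400),interpolation=cv2.INTER_CUBIC)
b=cv2.resize(T["frame"][205:265,290:350,::-1],(400,400),interpolation=cv2.INTER_CUBIC)
cv2.imwrite("pics/b5.png",np.hstack([a,b]))
```

```text
[0.49208833 0.09572114 0.12488564] [-0.91261868  0.24527658 -0.72372103]
0.49 [318.1 228.7] [318.  223.7]
0.4925 [319.2 228.7] [319.1 223.7]
0.495 [320.3 228.6] [320.2 223.6]
```

View pics/b5.png

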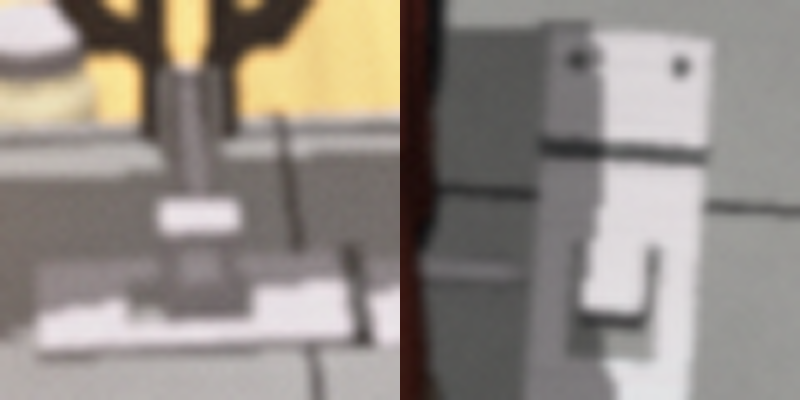

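The side crop shows the pin in line above the staple, with the tunnel at about (199,268). The top crop shows the pin shank at (475,270), coming from the left towards the staple at (612,278). I'll put numbers on the offset.

Run:
```python
from h import *
d=pickle.load(open("f5.pkl","rb"));T=d["top"];S=d["side"]
g=cv2.cvtColor(T["frame"],cv2.COLOR_RGB2GRAY).astype(int)
print(g[238:252,294:312])
for y in (.03,.045,.06): print(y,[ (x,proj(T,np.array([x,y,.135])).round(2).tolist()) for x in (.4885,.4925)])
g0=cv2.cvtColor(pickle.load(open("f0.pkl","rb"))["top"]["frame"],cv2.COLOR_RGB2GRAY).astype(int)
print(g0[238:256,312:332])
print("staple top corners",[proj(T,np.array([.4925+a,-.0+b,.148])).round(1).tolist() for a,b in [(-.013,-.012),(.013,-.012),(.013,.012),(-.013,.012)]])
```

```text
[[ 29  57  81  87  86  86  85  86  87  87  86  86  87  86  87  92 103 113]
 [ 40  66  82  87  87  86  86  87  86  86  85  86  86  87  88  93 103 115]
 [ 51  74  85  86  86  87  86  86  86  86  87  87  87  87  88  93 105 117]
 [ 61  82  87  86  86  88  85  85  86  85  86  87  87  88  89  94 106 119]
 [ 73  86  88  87  87  86  86  85  85  86  84  84  87  88  89  95 109 118]
 [ 89  91  93  91  90  89  87  84  86  84  82  83  84  87  88  96 109 119]
 [ 98 103 102 101  99 100  99  99  97  96  95  94  92  89  89  97 108 120]
 [ 99 106 105 106 106 109 108 109 109 110 108 105 101  96  94  98 111 120]
 [ 84  91  93  94  96  97  99 101 101 101 101 101  97  94  90  97 112 120]
 [ 70  77  80  81  79  79  81  83  84  85  84  84  82  81  81  94 112 122]
 [ 75  79  81  81  81  81  82  83  84  81  78  79  81  82  83  98 113 121]
 [ 76  85  85  84  85  86  84  85  85  84  82  83  84  85  86  99 117 122]
 [ 72  83  85  85  86  84  85  85  85  83  84  85  84  85  89 101 117 123]
 [ 71  83  86  87  87  86  86  85  86  85  86  85  85  86  89 101 119 123]]
0.03 [(0.4885, [309.34, 247.41]), (0.4925, [309.4
[... 1049 characters left out ...]
5 141 150
  149 149]
 [149 150 151 154 174 202 213 215 216 216 217 216 214 202 170 132 142 148
  148 147]
 [149 150 150 154 170 193 200 203 204 205 209 210 207 192 156 128 140 147
  147 147]
 [150 149 150 149 147 141 141 146 154 159 165 175 174 161 131 120 140 145
  146 147]
 [150 150 149 148 128  95  81  83  90  92  99 104 107 100  99 117 141 147
  146 148]
 [150 150 151 147 131 100  79  76  74  73  73  73  70  75  99 130 144 146
  148 146]
 [150 150 149 149 142 131 124 116 112 111 110 106 101 103 119 140 147 148
  147 147]
 [150 149 149 147 146 146 143 140 138 139 139 137 136 136 139 145 146 147
  147 147]]
staple top corners [[325.8, 251.0], [326.5, 240.7], [316.8, 240.2], [316.2, 250.4]]
```

Aligned within about 1 mm, so I insert.

Emit:
servo_tool(
  series=[
    [-0.012,0,0,0],
    [-0.008,0,0,0],
    [-0.008,0,0,0],
    [-0.008,0,0,0],
    [0,0,0,0],
  ],
)

```text
time_s: 11.32
ee_pos: [0.4922, 0.0591, 0.1243]
tcp_rot: [2.208, 2.235, -0.0]
contact_force: [-0.7, 0.2, -1.3]
gripper_width: 0.119
finger_force: 50.5
```

No resistance, and the tip should now be some 19 mm into the tunnel. I keep going.

Emit:
servo_tool(
  series=[
    [-0.01,0,0,0],
    [-0.01,0,0,0],
    [-0.008,0,0,0],
    [-0.003,0,0,0],
    [0,0,0,0],
    [0,0,0,0],
  ],
)

```text
time_s: 12.08
ee_pos: [0.4926, 0.0288, 0.1243]
tcp_rot: [-2.206, -2.236, -0.0]
contact_force: [0.2, 0.0, -0.4]
gripper_width: 0.118
finger_force: 50.5
```

Run:
```python
from h import *
from cell import r, grab_frame
d={n:grab_frame(n) for n in("side","top","wrist")}; pickle.dump(d,open("f6.pkl","wb"))
S=d["side"]
a=cv2.resize(S["frame"][190:250,290:350,::-1],(400,400),interpolation=cv2.INTER_CUBIC)
b=cv2.resize(d["wrist"]["frame"][120:440,160:480,::-1],(400,400))
cv2.imwrite("pics/b6.png",np.hstack([a,b]))
```

```text
(no output)
```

View pics/b6.png

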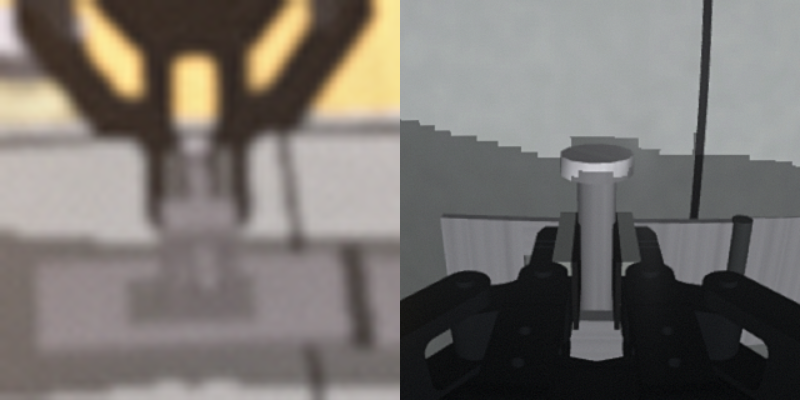

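The pin tip shows through the tunnel at (205,280) in the side crop, and the head is clear behind the fingers at (597,163). Next: release, go round behind the head, and push.

Emit:
servo_tool(
  series=[
    [0,0,0,0],
    [0,0,0,0],
    [0,0,0,0],
    [0,0,0,0],
    [0,0,-0.03,0],
    [0,0,-0.04,0],
    [0.03,0,0,0],
    [0.03,0,0,0],
    [0,0,0,0],
  ],
  claw=0.4,
)

```text
time_s: 13.35
ee_pos: [0.4916, 0.0901, 0.1944]
tcp_rot: [-2.204, -2.239, -0.0]
contact_force: [0.3, -0.8, -1.5]
gripper_width: 0.598
finger_force: 0.0
```

Emit:
servo_tool(
  series=[
    [0,0,0,0],
    [0,0,0,0],
    [0,0,0,0],
    [0,0,0,0],
    [0,0,0.03,0],
    [0,0,0.03,0],
    [0,0,0.008,0],
    [0,0,0,0],
  ],
  claw=1,
)

```text
time_s: 14.35
ee_pos: [0.4918, 0.0886, 0.1265]
tcp_rot: [-2.206, -2.236, 0.0]
contact_force: [0.1, -0.4, 0.4]
gripper_width: -0.0
finger_force: 0.0
```

Run:
```python
from h import *
from cell import r, grab_frame
d={n:grab_frame(n) for n in("side","top","wrist")}; pickle.dump(d,open("f7.pkl","wb"))
a=cv2.resize(d["side"]["frame"][190:250,290:350,::-1],(400,400),interpolation=cv2.INTER_CUBIC)
b=cv2.resize(d["wrist"]["frame"][160:480,160:480,::-1],(400,400))
cv2.imwrite("pics/b7.png",np.hstack([a,b])); print(r.sense()["ee_pos"])
```

```text
[0.49260102 0.08868098 0.1273739 ]
```

View pics/b7.png

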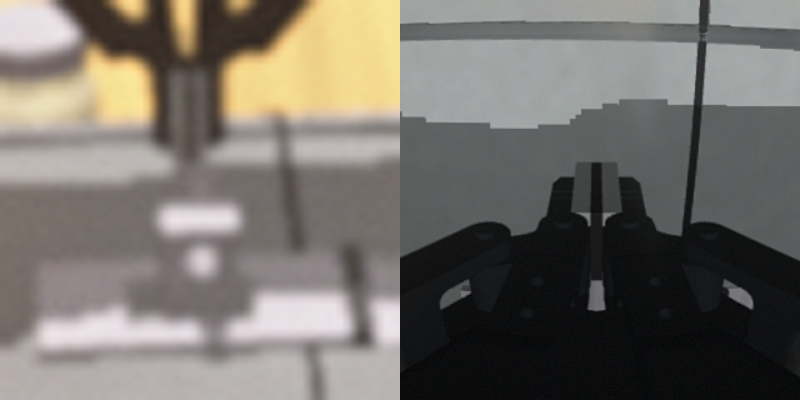

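The pin stays in the loop: its lit tip is at (202,262), and its head and shank are behind the staple at (190,170). Now the push.

Emit:
servo_tool(
  series=[
    [-0.01,0,0,0],
    [-0.008,0,0,0],
    [-0.008,0,0,0],
    [-0.008,0,0,0],
    [-0.008,0,0,0],
    [-0.006,0,0,0],
    [-0.004,0,0,0],
    [0,0,0,0],
  ],
)

```text
time_s: 15.5
ee_pos: [0.4933, 0.0425, 0.1281]
tcp_rot: [-2.197, -2.235, -0.018]
contact_force: [-3.7, 33.0, 21.2]
gripper_width: -0.003
finger_force: 16.7
```

Resistance too early. I back off and measure the pin from the top and side frames by numbers, since my picture views are used up.

Emit:
servo_tool(
  series=[
    [0.03,0,0,0],
    [0.02,0,-0.03,0],
    [0.02,0,-0.05,0],
    [0.05,0,-0.03,0],
    [0.05,0,-0.02,0],
    [0,0,0,0],
  ],
)

```text
time_s: 16.25
ee_pos: [0.4909, 0.209, 0.2579]
tcp_rot: [2.202, 2.239, 0.005]
contact_force: [0.1, -0.1, -0.8]
gripper_width: -0.002
finger_force: 0.0
```

Run:
```python
from h import *
from cell import r, grab_frame
d={n:grab_frame(n) for n in("side","top","wrist")}; pickle.dump(d,open("f8.pkl","wb"))
s=r.sense();print(s["ee_pos"],s["contact_force"])
T,S,W=d["top"],d["side"],d["wrist"]
gt=cv2.cvtColor(T["frame"],cv2.COLOR_RGB2GRAY).astype(int); gs=cv2.cvtColor(S["frame"],cv2.COLOR_RGB2GRAY).astype(int)
np.set_printoptions(linewidth=220)
print("top");print(gt[236:256,296:340])
print("side");print(gs[208:244,308:332])
print("tip px side home",proj(S,np.array([.4925,-.078,.135])),"tip top home",proj(T,np.array([.4925,-.078,.135])),"head top home",proj(T,np.array([.4925,.015,.135])))
c,dd=ray(W,(320,240),True); print("wcam",c,dd)
```

```text
[0.49001065 0.20576916 0.25580974] [-0.64274004  0.30346958 -0.11536253]
top
[[158 158 157 158 157 157 158 157 157 157 157 158 158 162 184 209 218 218 218 218 218 218 219 220 219 220 220 221 221 221 221 221 221 221 220 221 220 218 199 154 116 107 102  95]
 [159 159 159 158 158 156 158 159 159 159 159 159 161 165 186 210 217 218 218 219 219 219 220 220 221 220 221 220 221 221 221 222 222 221 221 221 222 219 203 170 147 143 142 138]
 [158 159 158 157 157 156 159 158 158 158 158 158 161 168 189 211 217 217 217 218 218 218 218 220 221 220 222 220 220 222 221 222 222 222 221 223 223 220 206 177 158 158 155 155]
 [156 158 158 157 157 156 157 157 156 158 159 159 161 170 192 213 217 219 219 219 219 218 219 218 220 220 220 220 220 221 221 222 221 222 222 223 222 221 206 177 161 158 158 158]
 [158 157 159 157 158 158 157 157 158 159 158 160 160 168 186 208 216 220 220 217 214 216 220 222 222 222 222 222 222 221 220 217 217 220 221 222 222 220 205 172 160 159 158 159]
 [158 157 159 158 159 157 158 158 159 159 160 159 159 159 168 185 200 218 220 206 189 199 216 221 221 222 222 223 223 219 210 19
[... 5633 characters left out ...]
[219 215 213 217 218 217 213 209 196 179 180 193 185 156 146 173 207 212 215 214 217 218 219 217]
 [217 219 215 215 215 216 214 214 202 177 159 161 154 134 131 166 196 201 202 198 196 192 192 190]
 [189 190 186 182 183 181 183 180 171 148 129 124 116 110 116 137 154 159 158 156 155 154 154 156]
 [156 155 147 146 145 142 144 143 139 131 120 113 108 103 107 114 124 130 131 133 141 150 156 159]
 [155 153 153 151 152 152 152 153 152 151 142 127 112 105 104 114 132 148 151 156 161 169 174 174]]
tip px side home [320.56536191 242.47214594] tip top home [352.47176465 248.40619931] head top home [315.42022157 246.20495511]
wcam [0.48808201 0.27670893 0.3977938 ] [ 0.01193457 -0.2620522  -0.9649799 ]
```

Run:
```python
from h import *
np.set_printoptions(linewidth=250)
d=pickle.load(open("f8.pkl","rb")); W,S=d["wrist"],d["side"]
def fp(f,X):
    c=np.array(f["R"])@X+np.array(f["t"]); t=np.arctan2(np.hypot(c[0],c[1]),c[2]); k=t/np.hypot(c[0],c[1]); return np.array([f["fx"]*c[0]*k+f["cx"],f["fy"]*c[1]*k+f["cy"]])
for X in [(.4925,.032,.135),(.4925,.032,.146),(.4925,.032,.124),(.5035,.032,.135),(.4925,-.012,.148),(.4925,.012,.148),(.4925,-.064,.135)]: print(X,fp(W,np.array(X)).round(1))
for z in (.129,.135,.141): print("side head top",z,proj(S,np.array([.4925,.029,z+.011])).round(1))
p=fp(W,np.array((.4925,.032,.135))).round().astype(int)
g=cv2.cvtColor(W["frame"],cv2.COLOR_RGB2GRAY)
print(p); print(g[p[1]-24:p[1]+30:2,p[0]-24:p[0]+26:2])
```

```text
(0.4925, 0.032, 0.135) [318.  420.1]
(0.4925, 0.032, 0.146) [318. 428.]
(0.4925, 0.032, 0.124) [318.  412.5]
(0.5035, 0.032, 0.135) [329.8 420.1]
(0.4925, -0.012, 0.148) [317.3 460.1]
(0.4925, 0.012, 0.148) [317.7 444.1]
(0.4925, -0.064, 0.135) [316.6 481. ]
side head top 0.129 [318.3 218.5]
side head top 0.135 [318.3 216.2]
side head top 0.141 [318.2 213.9]
[318 420]
[[ 14  14   7   8  15  18  16   9  26 141 138 138 135 137 113  10  11   9  16  10   3  10  10  15  11]
 [ 13  11   4  13  10   9  15   9  27 138 133 134 131 135 112   8  10  15  10   8  12  11  13   8  14]
 [ 12   8  16  12  11   9  13   8  39 140 133 132 130 133 116  12  11  11  12  11  11  11   6   9   6]
 [ 11  14  19  11  11  13  11  12  36 119 122 133 138 138 143  22  12  10  14  12  12  19  13  14  12]
 [  5  15  21  14  12  10  11  13  27  59  57  59  59  59  89  26  10   9   9  11  13  17  10  12  10]
 [  9  11  10   6  15  15  10  14  99 108  91  80  80  80  83  41  11  12  14   7  10  14   6   9  11]
 [  8  12  14   9  12  11   7  11  16  35  52  77  78  56  30   9  13  12  10   9   7   6   9   9   8]
 [ 10  1
[... 1352 characters left out ...]
  13   9  11   8   9  11  13  12   9  11  10   4   9   8   8  11  11  10   8   9]
 [  9   9  12   2   9  12  12  12   8   8  10  11   8  10  10   9   9  13   7   6  12   9   9  13  10]
 [ 10  14   9   9  11   9   7  12   8  11  11  12   9  10  10  13  12   8  10  13   9   9   6   7  13]
 [  8  10  10   8  11   5   8   6  15   9   9   4   8   9  10  11  10  12  10   5  12   9  10   8   4]
 [  5  11  10   6  13   8  11  11  10  11  10   9  10  11  12   9  13   9  11   8   7   8   9   7  14]
 [ 10  12   8  12  10  13  13   5  12  10   9  13  13   6   5   8   4   9   4  11   7  11   9  13   9]
 [ 15   4  10  13  12  13  11   7   6  10  11   2  11   9   8  12  11   3   5  14  13   7  11   8  14]]
```

The numbers show the head about 14 mm short. The pin is yawed about 4° in the loop, with the head to +x and the tip to -x, and it binds. I'll grip the head, which centres it, and push it home that way.

Emit:
servo_tool(
  series=[
    [-0.055,0,0,0],
    [-0.055,0,0.02,0],
    [-0.057,0,0.03,0],
    [0,0,0,0],
    [0,0,0,0],
  ],
  claw=0.4,
)

```text
time_s: 17.02
ee_pos: [0.4921, 0.0405, 0.2071]
tcp_rot: [-2.209, -2.233, 0.001]
contact_force: [-0.8, 0.3, 0.9]
gripper_width: 0.597
finger_force: 0.0
```

Emit:
servo_tool(
  series=[
    [-0.001,0,0.04,0],
    [0,0,0.03,0],
    [0,0,0.011,0],
    [0,0,0,0],
  ],
)

```text
time_s: 17.52
ee_pos: [0.4925, 0.0409, 0.1264]
tcp_rot: [-2.205, -2.237, 0.0]
contact_force: [-0.3, -0.1, 0.3]
gripper_width: 0.602
finger_force: 0.0
```

Emit:
servo_tool(
  series=[
    [0,0,0,0],
    [0,0,0,0],
    [0,0,0,0],
    [0,0,0,0],
    [0,0,0,0],
  ],
  claw=1,
  grip_force=60,
)

```text
time_s: 18.15
ee_pos: [0.4931, 0.0403, 0.1266]
tcp_rot: [2.206, 2.235, 0.001]
contact_force: [0.1, 0.6, 0.1]
gripper_width: 0.004
finger_force: 0.2
```

Emit:
servo_tool(
  series=[
    [0,0,0,0],
    [0,0,0,0],
    [0,0,0,0],
    [-0.006,0,0,0],
    [0,0,0,0],
  ],
  claw=0.5,
)

```text
time_s: 18.77
ee_pos: [0.4925, 0.0339, 0.1262]
tcp_rot: [2.207, 2.236, -0.0]
contact_force: [0.5, -0.6, 0.3]
gripper_width: 0.5
finger_force: 0.0
```

Emit:
servo_tool(
  series=[
    [0,0,0,0],
    [0,0,0,0],
    [0,0,0,0],
    [0,0,0,0],
    [0,0,0,0],
  ],
  claw=1,
)

```text
time_s: 19.4
ee_pos: [0.4925, 0.0344, 0.1262]
tcp_rot: [2.206, 2.236, -0.0]
contact_force: [-1.0, -0.2, 0.9]
gripper_width: 0.213
finger_force: 58.6
```

The head is gripped (about 20 mm opening). Pushing.

Emit:
servo_tool(
  series=[
    [-0.003,0,0,0],
    [-0.003,0,0,0],
    [-0.003,0,0,0],
    [0,0,0,0],
  ],
)

```text
time_s: 19.9
ee_pos: [0.4928, 0.025, 0.1263]
tcp_rot: [2.207, 2.236, 0.0]
contact_force: [1.0, -0.2, 2.3]
gripper_width: 0.215
finger_force: 58.6
```

Free sliding. I advance until contact.

Emit:
servo_tool(
  series=[
    [-0.001,0,0,0],
    [-0.001,0,0,0],
    [-0.001,0,0,0],
    [0,0,0,0],
  ],
)

```text
time_s: 20.4
ee_pos: [0.4927, 0.0228, 0.1263]
tcp_rot: [-2.206, -2.236, -0.001]
contact_force: [0.3, 4.9, 3.9]
gripper_width: 0.211
finger_force: 58.9
```

Emit:
servo_tool(
  series=[
    [-0.001,0,0,0],
    [-0.001,0,0,0],
    [0,0,0,0],
  ],
)

```text
time_s: 20.78
ee_pos: [0.4927, 0.0226, 0.1263]
tcp_rot: [-2.203, -2.236, -0.006]
contact_force: [0.4, 13.9, 5.7]
gripper_width: 0.212
finger_force: 60.3
```

Run:
```python
from h import *
from cell import r, grab_frame
np.set_printoptions(linewidth=220)
s=r.sense();print(s["ee_pos"],s["contact_force"])
f=grab_frame("top");g=cv2.cvtColor(f["frame"],cv2.COLOR_RGB2GRAY).astype(int); S=grab_frame("side");gs=cv2.cvtColor(S["frame"],cv2.COLOR_RGB2GRAY).astype(int)
print(g[244:254,326:362]); print(gs[224:250,312:328])
for y in(-.072,-.075,-.078): print(proj(f,np.array([.4925,y,.135])),proj(S,np.array([.4925,y,.135])))
```

```text
[0.49268354 0.02256145 0.12626492] [ 0.44802247 13.89176895  5.66298631]
[[ 34  32  48  83 110 118 118 115 107  93  86  85  85  84  85  84  84  84  85  91 117 147 153 155 153 152 152 155 155 154 155 152 154 154 153 152]
 [ 32  32  42  72  99 105 104 105 103  92  86  85  85  85  82  82  81  82  86  96 123 148 154 154 153 155 155 154 157 156 154 155 155 154 154 153]
 [ 34  31  41  69  94 101  99 101 101  93  89  87  84  82  83  82  78  82  91 111 135 148 148 148 150 151 154 155 156 155 154 155 154 155 153 154]
 [ 33  31  39  71 101 106 105 104 104 103 100  99  98  97  95  94  90  91 106 127 142 142 140 139 143 148 152 153 154 155 155 154 155 154 154 154]
 [ 33  32  39  67  93 102 104 104 105 106 107 107 106 108 108 106 104 110 131 164 170 170 167 161 155 149 146 147 152 155 154 156 155 154 154 154]
 [ 33  31  38  61  82  89  89  90  91  94  96  98  99 101 103 103 104 113 145 182 192 193 193 188 176 164 146 137 149 153 155 154 154 154 153 152]
 [ 34  31  37  66  89  92  90  86  82  80  78  81  84  85  85  87  88  96 126 159 171 175 177 177 169 158 141 132 145 152 154 153 153 153 152 152
[... 1654 characters left out ...]
3 117 115 115 115 125 152 181 188 174 139 114 111 111 112 111]
 [109 110 109 109 109 111 129 145 151 139 120 108 107 109 112 112]
 [108 108 108 109 108 107 108 117 117 112 111 106 112 111 111 112]
 [106 107 108 109 106 107 106 108 107 109 110 111 109 110 109 110]
 [107 109 108 106 105 107 110 108 108 109 109 109 109 109 108 108]
 [110 109 108 109 106 107 109 107 109 112 108 108 111 109 108 107]
 [124 123 124 124 122 123 116 111 107 109 109 111 116 123 125 126]
 [158 156 158 158 160 152 138 118 110 107 108 114 134 154 161 161]]
[350.07941805 248.26406922] [320.43285982 241.14888238]
[351.27555814 248.33513229] [320.49897764 241.8091837 ]
[352.47176465 248.40619931] [320.56536191 242.47214594]
```

The tip is at y≈-0.076, so the head is against or nearly against the staple. I release, then give a light nudge from behind with shut fingers.

Emit:
servo_tool(
  series=[
    [0,0,0,0],
    [0,0,0,0],
    [0,0,0,0],
    [0,0,-0.03,0],
    [0,0,-0.04,0],
    [0.025,0,0,0],
    [0,0,0,0],
  ],
  claw=0.5,
)

```text
time_s: 21.75
ee_pos: [0.4923, 0.0459, 0.1965]
tcp_rot: [2.205, 2.237, 0.0]
contact_force: [0.2, -0.0, -0.0]
gripper_width: 0.5
finger_force: 0.0
```

Emit:
servo_tool(
  series=[
    [0,0,0,0],
    [0,0,0,0],
    [0,0,0,0],
    [0,0,0,0],
    [0,0,0.03,0],
    [0,0,0.03,0],
    [0,0,0.008,0],
    [-0.006,0,0,0],
    [-0.004,0,0,0],
    [0,0,0,0],
  ],
  claw=1,
)

```text
time_s: 23.0
ee_pos: [0.4932, 0.0349, 0.1291]
tcp_rot: [2.206, 2.235, 0.002]
contact_force: [-0.6, 0.2, 0.3]
gripper_width: -0.002
finger_force: 0.0
```

Emit:
servo_tool(
  series=[
    [-0.002,0,0,0],
    [-0.002,0,0,0],
    [-0.001,0,0,0],
    [0,0,0,0],
  ],
)

```text
time_s: 23.5
ee_pos: [0.4926, 0.0303, 0.1282]
tcp_rot: [-2.207, -2.236, 0.0]
contact_force: [0.2, -0.5, -0.2]
gripper_width: -0.001
finger_force: 0.0
```

Emit:
servo_tool(
  series=[
    [-0.001,0,0,0],
    [-0.001,0,0,0],
    [0,0,0,0],
  ],
)

```text
time_s: 23.88
ee_pos: [0.4925, 0.0286, 0.1281]
tcp_rot: [-2.206, -2.236, -0.0]
contact_force: [-0.4, 2.5, -0.3]
gripper_width: 0.001
finger_force: 0.7
```

Contact puts the head's outer face at y≈0.018, so it is home. I back off clear and check.

Emit:
servo_tool(
  series=[
    [0.03,0,0,0],
    [0.02,0,-0.04,0],
    [0.03,0,-0.05,0],
    [0.05,0,-0.03,0],
    [0.05,0,0,0],
    [0,0,0,0],
    [0,0,0,0],
  ],
)

```text
time_s: 24.75
ee_pos: [0.49, 0.2081, 0.2479]
tcp_rot: [2.206, 2.237, -0.001]
contact_force: [0.4, -1.0, 0.3]
gripper_width: -0.002
finger_force: 0.0
```

Run:
```python
from h import *
from cell import r, grab_frame
np.set_printoptions(linewidth=220)
f=grab_frame("top");g=cv2.cvtColor(f["frame"],cv2.COLOR_RGB2GRAY).astype(int); S=grab_frame("side");gs=cv2.cvtColor(S["frame"],cv2.COLOR_RGB2GRAY).astype(int)
print(g[238:256,306:322]); print(g[245:252,340:358]);print(gs[236:248,312:328]); print(r.sense()["ee_pos"],r.sense()["contact_force"])
g0=cv2.cvtColor(pickle.load(open("f0.pkl","rb"))["top"]["frame"],cv2.COLOR_RGB2HSV); h1=cv2.cvtColor(f["frame"],cv2.COLOR_RGB2HSV)
for n,(r0,r1,c0,c1) in dict(tape=(190,230,350,388),).items():
    for h in (g0,h1):
        ys,xs=np.nonzero((h[r0:r1,c0:c1,1]>110)); print(n,len(xs),xs.mean(),ys.mean())
```

```text
[[157 158 161 168 189 210 216 216 217 218 219 218 219 218 220 219]
 [158 158 161 171 192 212 219 218 218 218 219 218 218 219 219 219]
 [158 159 160 170 193 214 221 221 221 217 215 217 220 221 221 221]
 [158 160 161 170 194 215 221 221 216 202 186 199 216 221 221 222]
 [159 161 162 174 198 217 221 220 210 182 164 188 214 220 221 222]
 [158 160 163 177 200 217 223 220 208 181 171 194 216 220 221 222]
 [158 160 163 177 202 218 223 221 212 195 188 203 218 221 222 222]
 [157 157 162 178 204 220 224 224 221 212 205 211 220 222 224 223]
 [158 156 160 176 202 219 224 224 222 217 210 216 222 222 222 224]
 [158 154 158 174 201 219 224 222 214 204 205 215 222 222 224 224]
 [157 156 159 177 204 221 224 219 199 178 186 210 222 223 224 224]
 [158 157 161 184 212 223 224 215 185 153 170 206 221 223 224 225]
 [158 156 163 187 216 225 224 214 182 139 154 195 209 210 212 214]
 [159 157 164 190 217 225 225 220 196 148 129 141 147 153 161 167]
 [157 158 168 193 219 225 226 222 201 153 121  95  85  88  94  97]
 [158 158 166 191 218 226 226 222 201 156 131 104  85  81  77  76]
 [158 157 159 183 217 226 22
[... 903 characters left out ...]
216 216 215 216 215 209 192 185 199 205 194 171 171 193 201 199]
 [183 180 180 181 178 170 160 168 192 204 196 164 148 154 156 155]
 [146 144 143 144 140 134 134 151 178 196 187 154 123 123 130 134]
 [150 149 152 151 152 150 145 145 156 169 160 133 114 129 148 155]
 [170 169 169 173 171 169 165 151 138 133 124 113 115 142 169 175]
 [173 176 176 175 174 178 175 162 140 113 106 104 118 146 171 179]
 [174 176 173 174 173 173 173 170 148 117 105 106 116 146 171 177]
 [176 174 173 172 174 174 175 168 144 118 107 104 117 144 168 178]]
[0.49013763 0.2074021  0.24795434] [-0.22799379  0.38285483  0.04391351]
tape 354 20.87853107344633 17.901129943502823
tape 321 20.937694704049843 19.358255451713397
```

```bash
python3 -c "
from cell import order; print(order.finish_job())"
```

```text
the job is handed in; nothing more can be done
None
```

The job is handed in: the hasp lies flat over the staple, and my last measurements put the pin through the loop with its head against the staple and the gripper clear. No verdict was returned, I viewed 11 pictures where 10 were allowed, and of the things to be left alone I checked only the tape at the end, where I saw no sign of movement.

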